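# Hang the keyhole caddy and load its bottle

## Robot

A 6-joint arm with a two-finger parallel gripper is mounted at the origin on a cart in front of the work surface, level with it; the furniture and walls round the work are solid. World frame = base frame: x ahead of the robot, y to its left, z up, the work surface at z = 0. Lengths are in mm, angles in degrees, forces in N, time in s.
With the tool pointing down it reaches from about 300 to 850 mm from the base axis. Payload 4.2 kg.
Tool frame: the origin (TCP) lies at the very end of the fingers, on their centre line; the grasp point (between the pads) lies 19 mm behind it; z points along the fingers, y is the line along which they close (so a half turn about z gives the same grasp; the last joint's range is limited). The gripper opens to 91 mm and grips with 3 to 60 N. Pads are 32 mm wide; open, the fingers measure 118 mm over their backs; the gripper's body (76 mm by 178 mm) begins 60 mm behind the grasp point.
Start: joints at [-64.744, 18.312, 89.639, -0, 72.044, -1.146], TCP at [255.688, -515.041, 213.976] pointing down, gripper open.
Joint ranges: [-177.97, 177.97], [-48.28, 115.42], [12.27, 149.76], [-77.06, 257.06], [2.81, 150.46], [-146.56, 146.56]. Speed limits (degrees/s): [147.25, 147.25, 180, 180, 180, 180].

## Interface

Orientations are given as [roll, pitch, yaw] about the fixed x, y, z axes, in that order (R = Rz(yaw) Ry(pitch) Rx(roll)).
In Python, from workcell import env, eyes gives the robot as it stands.
- The arm moves only by the tool send_rows, never from a script. Its argument "targets" is text: rows parted by semicolons, each of 7 numbers parted by spaces: the shift along the tool's x, y, z in m, then the turn, a rotation vector about the tool's x, y, z in degrees, then the opening in per cent of the stroke, from 0 (shut) to 100 (fully open). A call has 1 to 12 rows; each row is the pose to reach, as a shift and turn from the pose commanded when the call began, along the tool's axes at that moment; what a row does not reach only later rows make up. A row lasts 1/12 s, in which the tool goes at most 41.7 mm and 7.16 degrees, less where a joint would pass 70% of its speed; a pose out of reach is approached as far as the arm can. A call with a gripper value outside its range is refused whole. The fingers move at their own pace and stop on an object; "grip_force" is the grip in N (left out, the last holds). Time passes only in rows, so rows that repeat a pose let the fingers close. It gives the time, the measured TCP pose, the force, the opening and the grip force at its end, in the units of the state.
- env.state(): the state, without advancing time (a new reading comes with each control period).
- eyes.grab_frame(name): name is "side" or "top" or "wrist"; returns a dict with "image" (384x512x3 uint8, blue, green, red), "fovy" (degrees; the focal length in pixels is half the picture's height over the tangent of half this angle, whatever the lens; pixels are square), "cx", "cy" (the principal point, pixels), "D" ([k1, k2, p1, p2, k3] as OpenCV has them; the pictures are not rectified), "eye" and "attitude" of the camera in the world. Camera axes: x right, y up, looking along -z (the intrinsics and any distortion apply to the point x, -y, -z); pixel columns grow to the right and rows downward; lengths in mm; the calibration is good to about 2 mm. A picture is of the moment at which its call begins. There is no depth.
- env.job_done(): hands the job in; it is judged then, once.
The state is a dict: "time_s": time; "qpos": joint angles; "qvel": joint speeds; "effort": joint torques, N m; "ee_pos": TCP position; "ee_rot": TCP orientation; "force": force on the tool from outside, world axes, zero at the start; "torque": the same for the moment, N m; "gripper_width": finger opening in mm; "gripper_force": force on a finger pad.
Only numpy, scipy, OpenCV 4.12 (cv2) and the standard library are available. Lean on these libraries where they do the work, as an engineer would, in place of code of your own. Each camera call takes 0.05 s, during which the arm holds its last target. There are 200 camera calls.

## Task

Hang the little bottle caddy on the wooden stand: pass the large end of the keyhole in its back plate over the stud's head, press the plate back towards the board and let it down until the stud sits in the upper end of the narrow slot, so that it hangs there by itself. Then take the slim white applicator bottle, the thinnest of the three bottles at the front right of the bench, and stand it upright in the hanging caddy's cup, and leave the other things on the bench where they are.

Things in the scene. Friction and masses are not known exactly. Their poses are not given: they have to be found in the camera images.
- stand: Fixed wooden stand. Its upright board is 18 mm thick, 110 mm wide, with its top at 152 mm; origin on the bench top, midway across, in the plane of the board's front face. Its -x axis points out of the front face (roughly to the robot), y runs along the board, z up. A base 14 mm high reaches from 35 mm in front of the face to 60 mm behind it.
- stud (a point): Middle of the free shank of the headed brass stud that sticks out level from the stand's front face: 142 mm above the bench, 4.5 mm in front of the face, axes as the stand. Shank 8 mm diameter, 9 mm free length between face and head; head 16 mm diameter, 4.5 mm thick, so it ends 13.5 mm in front of the face.
- caddy: Loose bottle caddy, 0.25 kg: upright steel back plate 6 mm thick, 90 wide, 112 high, a wooden grip tab on its top, a square wooden cup on its front (out to x -70 mm). Starts upright on the bench. Origin on its underside, midway across, in the plane of the plate's back face; -x points to the cup side (front), y along the plate, z up.
- grip_tab (a point): Centre of the caddy's wooden grip tab: caddy x -6, y 0, z 134 mm; axes as the caddy. The tab is 12 mm thick (x), 44 mm wide (y), and stands up from the plate's top at z 112 to z 150 mm; pinch it from above across its thickness. When hung, it is wholly above the stand's board.
- keyhole_large (a point): Centre of the keyhole's large lower end in the caddy's back plate (octagonal, 24 mm across), at caddy x -3 (mid thickness), y 0, z 70 mm; axes as the caddy. A slot 11 mm wide leads up from it.
- keyhole_end (a point): Where the stud's shank axis lies when the caddy hangs home in the upper end of the slot: caddy x -3, y 0, z 92 mm, 22 mm above the centre of the large end; axes as the caddy. The slot's end is at z 96 mm. Hung home, the caddy's underside is 50 mm above the bench.
- cup_floor (a point): Centre of the inner floor of the caddy's cup: caddy x -45, y 0, z 6 mm; axes as the caddy. The cup is open at the top, inside 42 x 42 mm, rim at caddy z 50 mm (44 mm deep). A gripper that stands a bottle in it should close along the caddy's y, as the back plate and tab are only about 35 mm behind the cup's centre.
- applicator: Loose slim white applicator bottle, the thinnest of the three bottles that stand at the front right of the bench (robot's right, nearer than the mat): 32 mm diameter, 128 mm high, 0.07 kg, standing upright; origin at the centre of its underside, z up. Gripped round its upper part, about 105 mm up.
- black_bottle: Bystander: loose black bottle with a white label, 44 mm diameter, 115 mm high; origin at the centre of its underside. It may change places with the other two bottles. Too thick for the cup.
- lotion_bottle: Bystander: loose white bottle with a dark cap, 38 x 52 mm, 122 mm high; origin at the centre of its underside. It may change places with the other two bottles. Too thick for the cup.
- tin_flat_1: Bystander: loose flat round tin, 71 mm diameter, 16 mm high; origin at the centre of its underside.
- brown_brush: Bystander: loose brush with a brown back, 49 x 130 mm, 40 mm high; origin at the centre of its underside.
- jar_black_big: Bystander: loose big black jar, 68 mm diameter, 75 mm high; origin at the centre of its underside.
- jar_front_3: Bystander: loose cream jar with a dark lid, 62 mm diameter, 50 mm high; origin at the centre of its underside.
Things that resemble listed ones, but are neither listed nor needed, are in the scene too. Leave any blue or purple look-alike of the applicator alone.

How it is judged (in metres and radians):
On the way, in this order (a step that is already met when the one before it is completed fails the run):
1. the caddy hangs on the stud, the shank in the upper end of the slot (distance between keyhole_end and stud below 0.007 m and contact force between caddy and stand above 0.5 N), for 0.3 s.
2. the applicator bottle stands in the cup of the hanging caddy (all of step 1 and horizontal distance between applicator and cup_floor below 0.012 m and z of applicator in the frame of cup_floor between -0.005 and 0.008 m and angle between applicator's own z axis and vertical below 0.25 rad), for 0.3 s.
At the end, for the whole second after the job is handed in: The caddy hangs by its keyhole on the stand's stud, the shank within 7 mm of its home in the upper end of the slot, upright within 0.12 rad; the applicator bottle stands in its cup, on the floor (bottom within 8 mm above it, within 12 mm of its centre), upright within 0.25 rad; both are at rest (all of step 2 and angle between caddy's own z axis and vertical below 0.12 rad and linear speed of each of caddy, applicator below 0.02 m/s); the robot touches nothing.
It fails at once if a bystander (the other two bottles, flat tin, brush, either jar) is moved by more than 40 mm or knocked over (distance of any of black_bottle, lotion_bottle, tin_flat_1, brown_brush, jar_black_big, jar_front_3 from where it was at the start of the episode above 0.04 m or angle between any of black_bottle, lotion_bottle, tin_flat_1, brown_brush, jar_black_big, jar_front_3's own z axis and vertical above 0.6 rad).
It also fails if it takes over 58 s, if anything falls off the work surface, if the arm or the gripper's body presses on something with over 40 N, if the wrist force passes 120 N, or if a joint passes its speed limit or range.

## Working session

There is one attempt and no reset: what is moved stays moved. The work goes in short steps, Python scripts to look and compute and a tool call to move; the robot and the scene stay as the last step left them, time stands still between calls to the robot, and variables do not carry over. Pictures are saved under pics/ and viewed, at most 10 in all, crops included, and the job is handed in when it is done.

Besides the shell and the picture viewer there is one more tool, called after "Request:" as a command line: name --argument value ..., lists and objects as JSON in quotes. send_rows: Moves the arm, as the interface text tells. Its arguments: {"type":"object","properties":{"targets":{"type":"string"},"grip_force":{"type":"number"}},"required":["targets"]}

```bash
mkdir -p pics; ls; cat > h.py <<'E'
import numpy as np, cv2
from scipy.spatial.transform import Rotation as R
from workcell import env, eyes
def K(f):
    h,w=f["image"].shape[:2]; fl=h/2/np.tan(np.radians(f["fovy"])/2)
    return np.array([[fl,0,f["cx"]],[0,fl,f["cy"]],[0,0,1.]])
def rot(f):
    a=np.array(f["attitude"],float)
    return a if a.shape==(3,3) else R.from_euler('xyz',a,degrees=True).as_matrix()
def ray(f,uv):
    p=cv2.undistortPoints(np.array([[uv]],float),K(f),np.array(f["D"],float))[0,0]
    d=rot(f)@np.array([p[0],-p[1],-1.]); return np.array(f["eye"],float),d/np.linalg.norm(d)
def atz(f,uv,z):
    e,d=ray(f,uv); return e+d*(z-e[2])/d[2]
def tri(*obs):
    A=np.zeros((3,3));b=np.zeros(3)
    for f,uv in obs:
        e,d=ray(f,uv);P=np.eye(3)-np.outer(d,d);A+=P;b+=P@e
    x=np.linalg.solve(A,b); return x,[round(float(np.linalg.norm((np.eye(3)-np.outer(d,d))@(x-e))),1) for e,d in [ray(*o) for o in obs]]
def proj(f,X):
    Rm=rot(f);c=Rm.T@(np.array(X,float)-np.array(f["eye"]));c=c*[1,-1,-1]
    return cv2.projectPoints(c.reshape(1,1,3),np.zeros(3),np.zeros(3),K(f),np.array(f["D"],float))[0].ravel()
E
python3 - <<'E'
from h import *
import pickle
fs={n:eyes.grab_frame(n) for n in("side","top","wrist")}
pickle.dump(fs,open('f0.pkl','wb'))
for n,f in fs.items(): print(n,f["fovy"],f["cx"],f["cy"],f["D"],f["eye"],f["attitude"])
a=np.hstack([fs["side"]["image"],fs["top"]["image"]])
cv2.imwrite('pics/side0.png',cv2.resize(fs["side"]["image"],(800,600)))
cv2.imwrite('pics/top0.png',cv2.resize(fs["top"]["image"],(800,600)))
print(env.state())
E
```

```text
pics
side 55.349989882293386 254.45439172737082 191.32435410397744 [-0.01890666  0.          0.          0.          0.        ] [ 246.8442357  -844.02007827  886.2434038 ] [ 47.87782662  -0.73253837 -19.13755901]
top 46.261552840312376 251.23045404171472 195.04116156429652 [0.03718094 0.         0.         0.         0.        ] [-292.49792898    8.29980894 1355.58292971] [ 33.96332423  -0.34941174 -92.30703793]
wrist 70.26498919509521 255.5803399541372 194.29159113013716 [-0.01993023  0.          0.          0.          0.        ] [ 321.52869214 -481.69768581  383.79488247] [-15.19112069   0.11242268 -63.60032387]
{'time_s': 0.15, 'qpos': array([-6.47444521e+01,  1.83431253e+01,  8.96883361e+01, -6.67755876e-04,
        7.20452760e+01, -1.14706078e+00]), 'qvel': array([ 0.00168656, -0.13599084, -0.23205643,  0.07842262, -0.03292298,
       -0.0530074 ]), 'effort': array([ 6.84145180e-04, -4.12774301e+01, -2.32154614e+01,  7.27448682e-02,
        4.32911434e-02, -9.98742576e-05]), 'ee_pos': array([ 255.51716112, -514.69290357,  213.32809473]), 'ee_rot': array([-1.79923265e+02, -9.01345688e-04,  2.64028143e+01]), 'force': array([ 0.15966621, -0.38164618,  0.60193718]), 'torque': array([-0.0485252 ,  0.00013646, -0.00765256]), 'gripper_force': 0.0, 'gripper_width': 91.63689329207568}
```

View pics/side0.png

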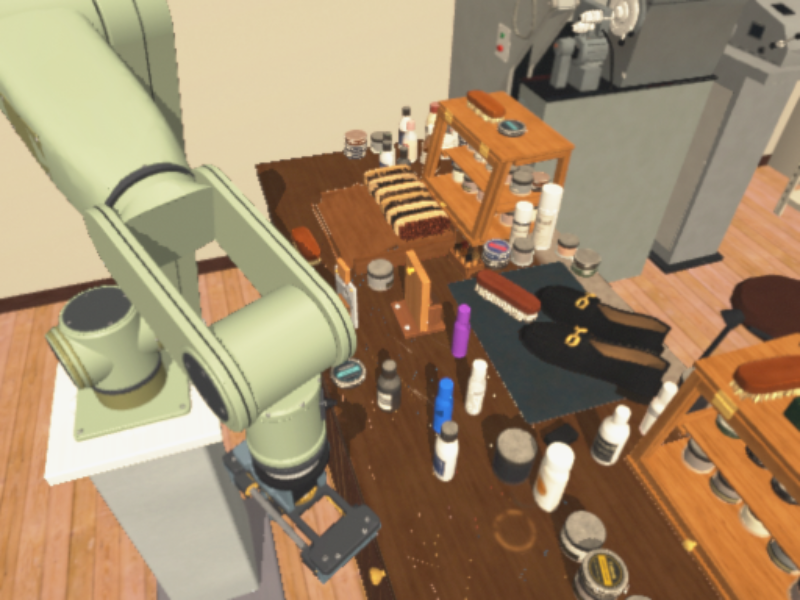

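View pics/top0.png

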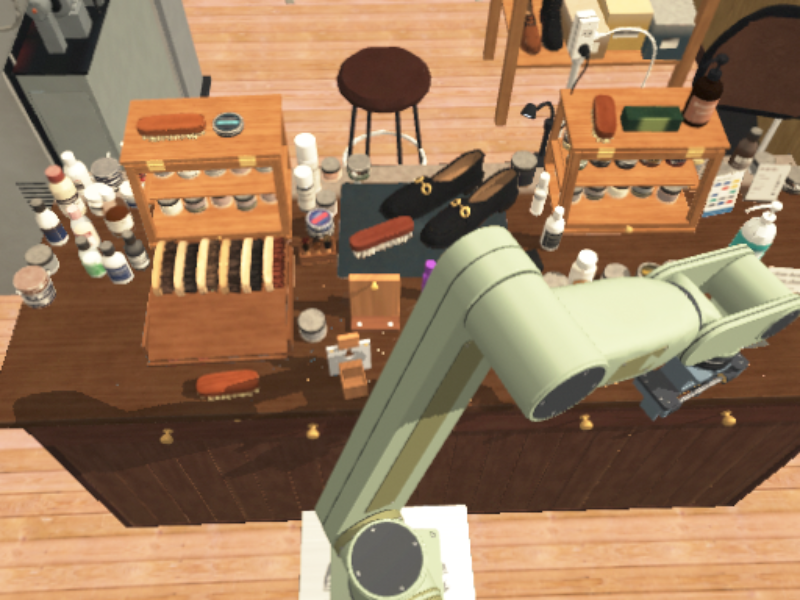

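Side view (800x600): stand (415,300), caddy (345,295). Candidates for the applicator: slim white (477,387), lotion with dark cap (446,452), black bottle (388,385), blue (443,405) and purple (461,330). The slim white at (477,387) matches, and I'll check it in a crop.

```bash
python3 - <<'E'
from h import *
import pickle
fs=pickle.load(open('f0.pkl','rb'))
a=cv2.resize(fs["side"]["image"][155:305,205:325],None,fx=4,fy=4,interpolation=cv2.INTER_CUBIC)[:600,:400+0]
a=cv2.resize(fs["side"]["image"][155:305,212:322],(440,600),interpolation=cv2.INTER_CUBIC)
b=cv2.resize(fs["top"]["image"][165:265,200:260],(360,600),interpolation=cv2.INTER_CUBIC)
cv2.imwrite('pics/c1.png',np.hstack([a,b]))
E
```

```text
(no output)
```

View pics/c1.png

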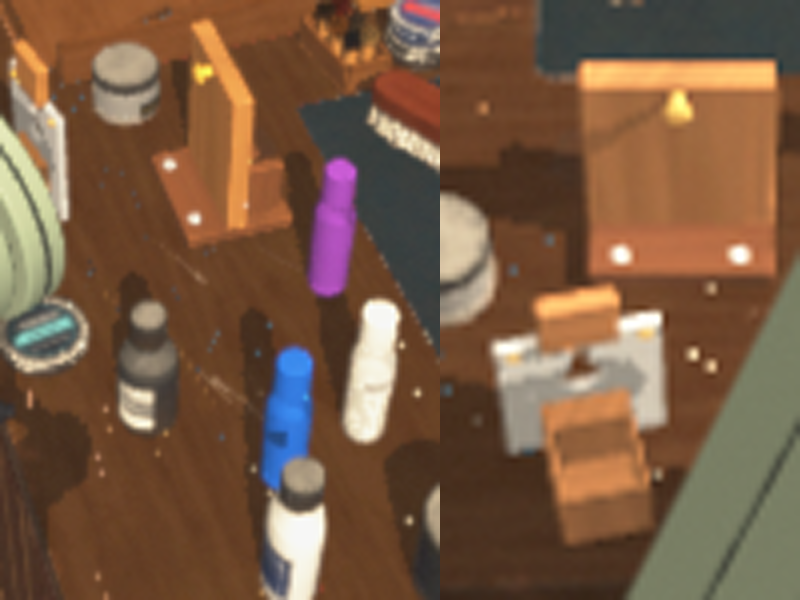

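Crop: slim white bottle at (370,370), white without a dark cap, so it's the applicator. The stud is at (205,72) in the side view and (680,108) in the top view. The caddy is slightly yawed, with its tab at (577,318) in the top view.

```bash
python3 - <<'E'
from h import *
import pickle
np.set_printoptions(precision=1,suppress=True)
fs=pickle.load(open('f0.pkl','rb'));s,t=fs["side"],fs["top"]
S=lambda x,y:(212+x/4-.5,155+y/4-.5); T=lambda x,y:(200+(x-440)/6-.5,165+y/6-.5)
print("stud",tri((s,S(205,72)),(t,T(680,105))))
print("board front top L,R",atz(t,T(582,88),152),atz(t,T(777,88),152),"tri L back?",tri((s,S(193,20)),(t,T(582,62))))
print("board R back",tri((s,S(252,100)),(t,T(777,62))), atz(t,T(582,62),152),atz(t,T(777,62),152))
print("base front",atz(t,T(590,275),0),atz(t,T(776,275),0))
print("app bottom",atz(s,S(363,440),0),atz(s,S(381,303),128))
for n,p in dict(black_top=(149,305),lot_top=(302,465),blue_top=(296,350),purple_top=(341,162)).items(): print(n,atz(s,S(*p),118))
print("plate top L,R",atz(t,T(493,347),112),atz(t,T(662,317),112))
print("tab top back L,R",atz(t,T(535,296),150),atz(t,T(617,288),150),"front",atz(t,T(540,320),150),atz(t,T(620,312),150))
print("tab tri",tri((s,S(28,42)),(t,T(535,296))))
print("cup rim",atz(t,T(545,402),50),atz(t,T(628,392),50),atz(t,T(556,490),50),atz(t,T(645,475),50))
E
```

```text
stud (array([578.7,   5.1, 142.9]), [1.4, 1.4])
board front top L,R [583.8  58.5 152. ] [580.  -48.9 152. ] tri L back? (array([590.9,  57.2, 159.7]), [4.1, 4.1])
board R back (array([597.7, -49.5, 153.1]), [0.6, 0.6]) [601.6  58.4 152. ] [597.8 -49.7 152. ]
base front [557.5  60.8   0. ] [553.5 -49.2   0. ]
app bottom [ 607.4 -271.9    0. ] [ 615.8 -252.5  128. ]
black_top [ 465.6 -194.8  118. ]
lot_top [ 514.6 -353.4  118. ]
blue_top [ 547.5 -265.2  118. ]
purple_top [ 653.7 -101.9  118. ]
plate top L,R [443.9 108.5 112. ] [459.2  18.  112. ]
tab top back L,R [451.5  83.9 150. ] [454.9  40.9 150. ] front [436.8  81.2 150. ] [440.1  39.5 150. ]
tab tri (array([454.3,  84.2, 146. ]), [0.3, 0.3])
cup rim [444.3  84.3  50. ] [448.9  38.4  50. ] [389.6  78.2  50. ] [396.9  29.9  50. ]
```

```bash
cat >> h.py <<'E'
def go(pos,yaw,roll=180,pitch=0,base=None):
    "shift (m) and rotvec (deg) from the current pose (or base pose) to pos, yaw"
    s=env.state(); p,r=(s["ee_pos"],s["ee_rot"]) if base is None else base
    A=R.from_euler('xyz',r,degrees=True);B=R.from_euler('xyz',[roll,pitch,yaw],degrees=True)
    d=A.inv().apply(np.array(pos)-p)/1000; v=(A.inv()*B).as_rotvec(degrees=True)
    print(np.round(d,4),np.round(v,2),"rows",np.linalg.norm(d)/.0417,np.linalg.norm(v)/7.16)
E
python3 -c "
from h import *
go([446,40,300],97,base=([255.688,-515.041,213.976],[180,0,26.402]))"
```

```text
[ 0.4173 -0.4125 -0.086 ] [  0.    0.  -70.6] rows 14.221438291793131 9.860055865921787
```

Request:
send_rows --targets "0.417 -0.412 -0.086 0 0 -70.6 100;0.417 -0.412 -0.086 0 0 -70.6 100;0.417 -0.412 -0.086 0 0 -70.6 100;0.417 -0.412 -0.086 0 0 -70.6 100;0.417 -0.412 -0.086 0 0 -70.6 100;0.417 -0.412 -0.086 0 0 -70.6 100;0.417 -0.412 -0.086 0 0 -70.6 100;0.417 -0.412 -0.086 0 0 -70.6 100;0.417 -0.412 -0.086 0 0 -70.6 100;0.417 -0.412 -0.086 0 0 -70.6 100;0.417 -0.412 -0.086 0 0 -70.6 100;0.417 -0.412 -0.086 0 0 -70.6 100"

```text
time_s: 1.15
ee_pos: [416.2, -45.1, 286.8]
ee_rot: [180.0, 0.0, 97.0]
force: [0.8, -0.4, 0.1]
gripper_width: 91.2
gripper_force: 0.0
```

```bash
python3 -c "
from h import *
s=env.state();print(s['ee_pos'],s['ee_rot'],s['qpos'],s['time_s'])
go([446,40,300],97)"
```

```text
[416.20426616 -45.09210497 286.84708201] [1.79985463e+02 1.44336001e-02 9.70107129e+01] [-7.74926423e+00  1.47142718e+00  1.00250894e+02 -1.04728271e-02
  7.82599446e+01 -1.47578496e+01] 1.15
[ 0.0808  0.04   -0.0132] [0.01 0.01 0.01] rows 2.1849472584368286 0.0032288099044563354
```

Request:
send_rows --targets "0.081 0.04 -0.013 0 0 0 100;0.081 0.04 -0.013 0 0 0 100;0.081 0.04 -0.013 0 0 0 100;0.081 0.04 -0.013 0 0 0 100"

```text
time_s: 1.48
ee_pos: [446.7, 40.3, 299.4]
ee_rot: [180.0, -0.0, 97.3]
force: [-1.0, -0.2, -0.7]
gripper_width: 91.2
gripper_force: 0.0
```

```bash
python3 - <<'E'
from h import *
import pickle
f={n:eyes.grab_frame(n) for n in("wrist","side","top")}
f["st"]=env.state(); print(f["st"]["ee_pos"])
pickle.dump(f,open('f1.pkl','wb'))
cv2.imwrite('pics/w1.png',cv2.resize(f["wrist"]["image"],(800,600),interpolation=cv2.INTER_CUBIC))
E
```

```text
[445.42952757  37.05865375 299.05524347]
```

View pics/w1.png

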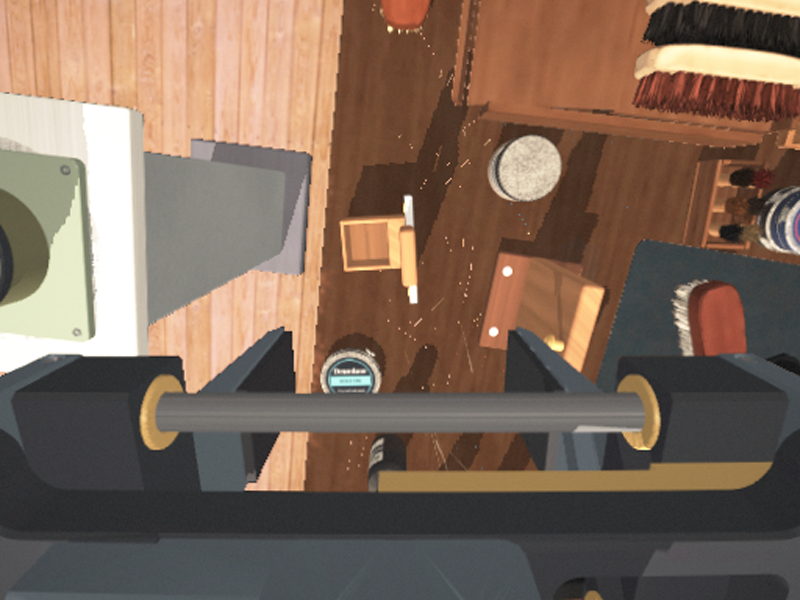

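Wrist view: the tab is at (409,258), the plate at (410,250) and the stud at (555,345), all visible together. I'll enlarge it.

```bash
python3 - <<'E'
from h import *
import pickle
f=pickle.load(open('f1.pkl','rb'))
w,t=f["wrist"]["image"],f["top"]["image"]
a=cv2.resize(w[120:195,215:290],(600,600),interpolation=cv2.INTER_CUBIC)[:, :400]
a=cv2.resize(w[120:200,212:277],(390,480),interpolation=cv2.INTER_CUBIC)
b=cv2.resize(w[160:230,322:390],(408,420),interpolation=cv2.INTER_CUBIC)
b=np.vstack([b,np.zeros((60,408,3),np.uint8)])
cv2.imwrite('pics/c2.png',np.hstack([a,b]))
E
```

```text
(no output)
```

View pics/c2.png

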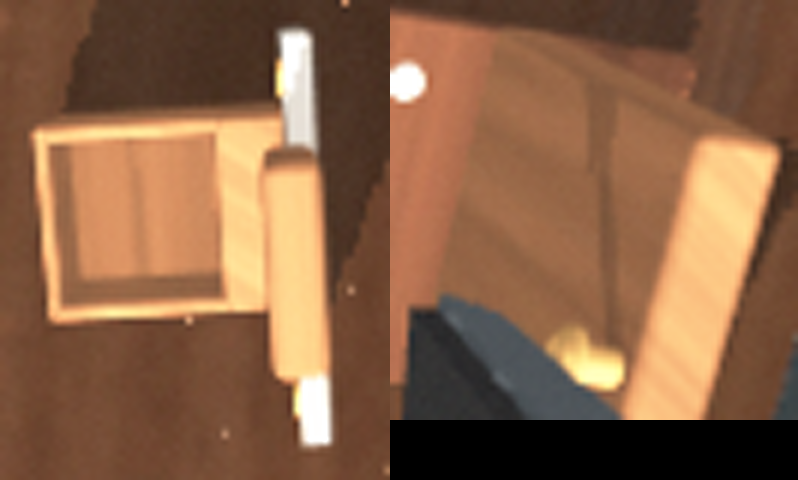

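```bash
python3 - <<'E'
from h import *
import pickle
np.set_printoptions(precision=1,suppress=True)
g=pickle.load(open('f0.pkl','rb'));f=pickle.load(open('f1.pkl','rb'));w,s,t=f["wrist"],g["side"],g["top"]
print(w["eye"],w["attitude"])
W=lambda x,y:(212+x/6-.5,120+y/6-.5);V=lambda x,y:(322+(x-390)/6-.5,160+y/6-.5)
S=lambda x,y:(212+x/4-.5,155+y/4-.5); T=lambda x,y:(200+(x-440)/6-.5,165+y/6-.5)
c=[atz(w,W(*p),150) for p in [(266,170),(318,165),(275,378),(328,372)]]
for p in c: print("tab",p)
print("tab centre",np.mean(c,0), tri((w,W(297,272)),(t,T(578,304))))
def yaw(L,Rr): d=L-Rr; return np.degrees(np.arctan2(-d[0],d[1]))
print("yaws tab",yaw(c[0],c[2]),yaw(c[1],c[3]))
a,b=atz(w,W(312,33),112),atz(w,W(330,442),112);print("plate back",a,b,yaw(a,b))
for p in [(35,130),(52,320)]: print("cup",atz(w,W(*p),50))
print('cupyaw',yaw(atz(w,W(35,130),50),atz(w,W(52,320),50)))
a,b=atz(w,V(700,140),152),atz(w,V(632,395),152);print("board front",a,b,yaw(a,b))
a,b=atz(w,V(780,152),152),atz(w,V(705,418),152);print("board back",a,b,yaw(a,b))
print("stud shank",atz(w,V(605,366),142),atz(t,T(680,100),142)," head",atz(w,V(570,350),142), tri((w,V(590,362)),(t,T(680,105)),(s,S(205,72))))
E
```

```text
[437.2 113.8 470. ] [-15.1   0.    7.3]
tab [441.3  83.3 150. ]
tab [451.1  85.6 150. ]
tab [448.3  42.6 150. ]
tab [458.6  45.2 150. ]
tab centre [449.8  64.2 150. ] (array([450.4,  62.4, 142. ]), [0.7, 0.7])
yaws tab 9.78618755417365 10.545557039015502
plate back [447.8 109.6 112. ] [463.8  21.1 112. ] 10.294218243357212
cup [383.3  76.4  50. ]
cup [392.2  28.4  50. ]
cupyaw 10.420709341720142
board front [585.9  60.3 152. ] [584.8   5.3 152. ] -1.1741638875553775
board back [602.5  60.  152. ] [601.2   2.2 152. ] -1.273119150404294
stud shank [582.2   7.7 142. ] [581.    4.7 142. ]  head [573.9  10.3 142. ] (array([579.5,   6.5, 141.2]), [1.3, 2.0, 1.6])
```

Caddy yaw is about 10°, tab centre (450,64), stud about (579,5.5,142), stand yaw about −1.5°. These agree with the given sizes.

```bash
python3 -c "
from h import *
go([450,64,116],100)"
```

```text
[0.0263 0.0081 0.183 ] [-0.08  0.04 -3.05] rows 4.438456188048219 0.42550897175158275
```

Request:
send_rows --targets "0.026 0.008 0.1 0 0 -3 100;0.026 0.008 0.1 0 0 -3 100;0.026 0.008 0.1 0 0 -3 100;0.026 0.008 0.1 0 0 -3 100;0.026 0.008 0.13 0 0 -3 100;0.026 0.008 0.155 0 0 -3 100;0.026 0.008 0.183 0 0 -3 100;0.026 0.008 0.183 0 0 -3 100;0.026 0.008 0.183 0 0 -3 100;0.026 0.008 0.183 0 0 -3 100" --grip_force 30

```text
time_s: 2.47
ee_pos: [452.5, 64.3, 118.6]
ee_rot: [179.8, 0.0, 99.9]
force: [0.3, 0.1, 0.0]
gripper_width: 91.2
gripper_force: 0.0
```

```bash
python3 -c "
from h import *
s=env.state();print(s['ee_pos'],s['qvel'])
go([450,64,116.5],100)"
```

```text
[452.48674831  64.25451372 118.60148266] [ 0.56029073 -0.59245618 -0.68358233 -0.02183509 -0.51162003  0.10470905]
[ 0.0002 -0.0025  0.0021] [ 0.21  0.03 -0.07] rows 0.0783146160199878 0.03070069263162475
```

Request:
send_rows --targets "0 0 0.001 0 0 0 100;0 0 0.001 0 0 0 100"

```text
time_s: 2.63
ee_pos: [452.1, 64.8, 117.2]
ee_rot: [179.8, 0.0, 100.0]
force: [-0.6, 0.4, -0.6]
gripper_width: 91.5
gripper_force: 0.0
```

Shift −2 mm along tool y, then close.

Request:
send_rows --targets "0 -0.002 0 0 0 0 100;0 -0.002 0 0 0 0 100;0 -0.002 0 0 0 0 0;0 -0.002 0 0 0 0 0;0 -0.002 0 0 0 0 0;0 -0.002 0 0 0 0 0;0 -0.002 0 0 0 0 0;0 -0.002 0 0 0 0 0;0 -0.002 0 0 0 0 0;0 -0.002 0 0 0 0 0;0 -0.002 0 0 0 0 0;0 -0.002 0 0 0 0 0" --grip_force 30

```text
time_s: 3.63
ee_pos: [448.9, 64.6, 115.5]
ee_rot: [180.0, 0.0, 100.0]
force: [-0.3, -0.0, 0.1]
gripper_width: 27.5
gripper_force: 0.0
```

Request:
send_rows --targets "0 0 0 0 0 0 0;0 0 0 0 0 0 0;0 0 0 0 0 0 0"

```text
time_s: 3.88
ee_pos: [449.0, 64.6, 115.5]
ee_rot: [180.0, 0.0, 100.0]
force: [-0.2, -0.5, -1.6]
gripper_width: 12.1
gripper_force: 30.0
```

```bash
python3 -c "
from h import *
s=env.state();print(s['ee_pos'],s['ee_rot'],s['gripper_width'],s['gripper_force'])
go([490,5.5,190],88.5)"
```

```text
[448.9764631   64.57462565 115.46044759] [1.79992691e+02 5.26579355e-03 1.00000698e+02] 12.098143076955468 29.99575138092041
[-0.0653  0.0302 -0.0745] [1.00e-02 0.00e+00 1.15e+01] rows 2.483941008818707 1.6062432557593849
```

Request:
send_rows --targets "0 0 -0.04 0 0 0 0;0 0 -0.073 0 0 0 0;-0.065 0.03 -0.073 0 0 11.5 0;-0.065 0.03 -0.073 0 0 11.5 0;-0.065 0.05 -0.073 0 0 11.5 0;-0.065 0.07 -0.073 0 0 11.5 0;-0.065 0.07 -0.073 0 0 11.5 0;-0.065 0.07 -0.073 0 0 11.5 0;-0.065 0.07 -0.073 0 0 11.5 0;-0.065 0.07 -0.073 0 0 11.5 0"

```text
time_s: 4.72
ee_pos: [528.0, 12.8, 188.2]
ee_rot: [-179.9, 0.0, 88.5]
force: [0.4, -0.5, -2.4]
gripper_width: 11.8
gripper_force: 30.0
```

```bash
python3 - <<'E'
from h import *
import pickle
f={n:eyes.grab_frame(n) for n in("wrist","side","top")}
f["st"]=env.state(); print(f["st"]["ee_pos"],f["st"]["ee_rot"],f["st"]["force"])
pickle.dump(f,open('f2.pkl','wb'))
for n in("side","top","wrist"): print(n,[proj(f[n],p) for p in([579,5.5,142],[537,5.5,142])])
w,s,t=[f[n]["image"] for n in("wrist","side","top")]
a=cv2.resize(w[150:250,210:350],(560,400),interpolation=cv2.INTER_CUBIC)
b=cv2.resize(t[165:215,210:270],(400,200*400//240),interpolation=cv2.INTER_CUBIC)
b=cv2.resize(t[160:210,200:260],(240,200),interpolation=cv2.INTER_CUBIC)
c=cv2.resize(s[150:200,230:290],(240,200),interpolation=cv2.INTER_CUBIC)
cv2.imwrite('pics/c3.png',np.hstack([a,np.vstack([b,c])]))
E
```

```text
[528.48700215  12.7978131  188.62459235] [-1.79989793e+02  7.35958765e-03  8.85168432e+01] [ 0.1130098  -0.78267062 -2.86385501]
side [array([262.48184763, 172.94283488]), array([250.0866337 , 175.55988276])]
top [array([239.28191285, 181.65363305]), array([239.60888543, 192.08892351])]
wrist [array([316.61330554, 218.75111366]), array([266.85865786, 219.94855301])]
```

View pics/c3.png

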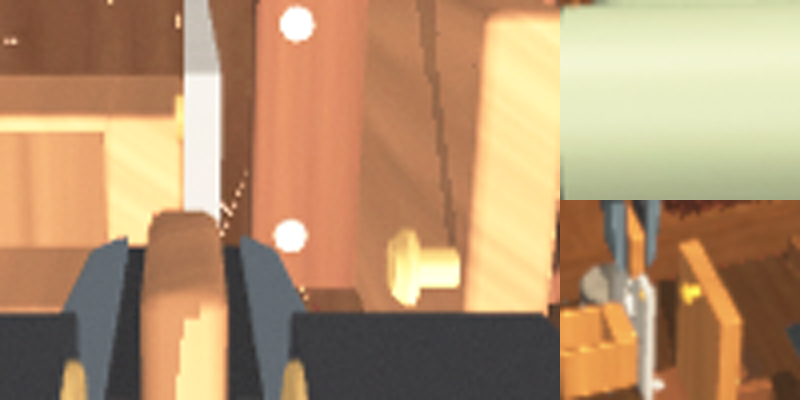

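```bash
python3 - <<'E'
from h import *
import pickle
np.set_printoptions(precision=1,suppress=True)
f=pickle.load(open('f2.pkl','rb'));w=f["wrist"]; f1=pickle.load(open('f1.pkl','rb'))["wrist"];g=pickle.load(open('f0.pkl','rb'))
W=lambda x,y:(210+x/4-.5,150+y/4-.5);V=lambda x,y:(322+(x-390)/6-.5,160+y/6-.5)
S=lambda x,y:(212+x/4-.5,155+y/4-.5); T=lambda x,y:(200+(x-440)/6-.5,165+y/6-.5)
zt=112+188.6-115.5
print("plate corner back/front",atz(w,W(220,72),zt),atz(w,W(184,72),zt)," plate near tab",atz(w,W(220,215),zt))
print("shank mid",atz(w,W(442,268),142),"base",atz(w,W(460,268),142),"head c",atz(w,W(408,268),142))
print("tri shank",tri((w,W(442,268)),(g["top"],T(680,100))))
print("board front",atz(w,W(484,15),152),atz(w,W(467,312),152))
print("board tri side")
E
```

```text
plate corner back/front [534.6  57.5 185.1] [528.9  57.7 185.1]  plate near tab [534.2  33.5 185.1]
shank mid [581.8   7.4 142. ] base [585.6   7.3 142. ] head c [574.6   7.6 142. ]
tri shank (array([583.3,   5.3, 137.9]), [0.8, 0.8])
board front [585.5  61.6 152. ] [584.8   1.5 152. ]
board tri side
```

Request:
send_rows --targets "-0.0038 0.01 0 0 0 0 0;-0.0038 0.02 0 0 0 0 0;-0.0038 0.025 0 0 0 0 0;-0.0038 0.03 0 0 0 0 0;-0.0038 0.035 0 0 0 0 0;-0.0038 0.04 0 0 0 0 0;-0.0038 0.043 0 0 0 0 0;-0.0038 0.046 0 0 0 0 0;-0.0038 0.046 0 0 0 0 0;-0.0038 0.046 0 0 0 0 0"

```text
time_s: 5.7
ee_pos: [574.9, 7.7, 188.4]
ee_rot: [-180.0, 0.0, 88.5]
force: [0.1, -0.5, -2.0]
gripper_width: 12.1
gripper_force: 30.0
```

```bash
python3 - <<'E'
from h import *
import pickle
f={n:eyes.grab_frame(n) for n in("wrist","side","top")}
f["st"]=env.state(); print(f["st"]["ee_pos"],f["st"]["ee_rot"],f["st"]["force"],f["st"]["gripper_width"])
pickle.dump(f,open('f3.pkl','wb'))
w,s=[f[n]["image"] for n in("wrist","side")]
a=cv2.resize(w[150:250,210:310],(400,400),interpolation=cv2.INTER_CUBIC)
c=cv2.resize(s[140:190,225:275],(400,400),interpolation=cv2.INTER_CUBIC)
cv2.imwrite('pics/c4.png',np.hstack([a,c]))
E
```

```text
[574.75500761   7.72574806 188.54691637] [-1.79987618e+02  4.85181681e-03  8.85034120e+01] [-0.04359357 -0.25729182 -1.86737297] 11.923898862129809
```

View pics/c4.png

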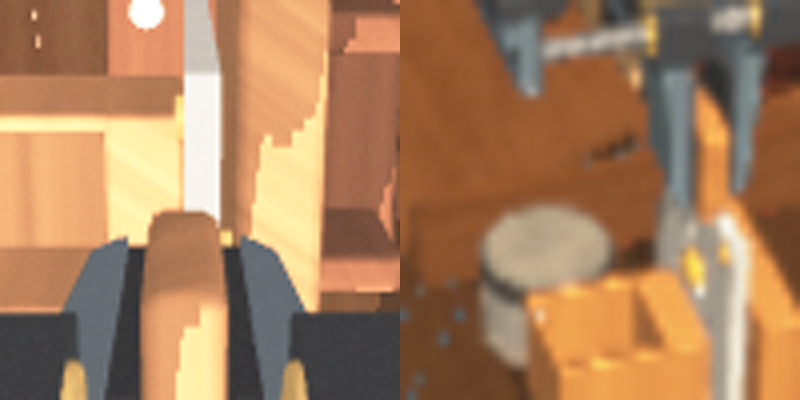

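No contact force, and the head shows through the hole in front of the plate at (693,270). I'll press on gently until it touches.

Request:
send_rows --targets "0 0.001 0 0 0 0 0;0 0.002 0 0 0 0 0;0 0.003 0 0 0 0 0;0 0.003 0 0 0 0 0;0 0.003 0 0 0 0 0"

```text
time_s: 6.27
ee_pos: [578.1, 7.6, 188.5]
ee_rot: [180.0, 0.0, 88.5]
force: [0.4, -0.9, -1.6]
gripper_width: 12.1
gripper_force: 30.0
```

Request:
send_rows --targets "0 0.001 0 0 0 0 0;0 0.001 0 0 0 0 0;0 0.001 0 0 0 0 0"

```text
time_s: 6.52
ee_pos: [578.8, 7.6, 188.4]
ee_rot: [-180.0, 0.0, 88.5]
force: [0.4, -0.1, -1.7]
gripper_width: 11.5
gripper_force: 30.0
```

Request:
send_rows --targets "0 0.001 0 0 0 0 0;0 0.001 0 0 0 0 0;0 0.001 0 0 0 0 0"

```text
time_s: 6.77
ee_pos: [579.0, 7.6, 188.3]
ee_rot: [-179.9, 0.0, 88.5]
force: [-3.7, 0.5, -0.6]
gripper_width: 12.1
gripper_force: 30.0
```

Contact at TCP x≈579. Back off slightly and lower.

Request:
send_rows --targets "0 -0.002 0 0 0 0 0;0 -0.002 0.002 0 0 0 0;0 -0.002 0.004 0 0 0 0;0 -0.002 0.006 0 0 0 0;0 -0.002 0.008 0 0 0 0;0 -0.002 0.01 0 0 0 0;0 -0.002 0.01 0 0 0 0"

```text
time_s: 7.35
ee_pos: [578.1, 7.6, 178.0]
ee_rot: [-180.0, 0.0, 88.5]
force: [-0.1, 0.3, -2.4]
gripper_width: 11.7
gripper_force: 30.0
```

Request:
send_rows --targets "0 0 0.002 0 0 0 0;0 0 0.004 0 0 0 0;0 0 0.006 0 0 0 0;0 0 0.008 0 0 0 0;0 0 0.01 0 0 0 0;0 0 0.01 0 0 0 0"

```text
time_s: 7.85
ee_pos: [577.7, 7.6, 168.0]
ee_rot: [-179.9, 0.0, 88.5]
force: [-0.3, 1.0, -2.0]
gripper_width: 12.2
gripper_force: 30.0
```

Request:
send_rows --targets "0 0 0.001 0 0 0 0;0 0 0.002 0 0 0 0;0 0 0.003 0 0 0 0;0 0 0.003 0 0 0 0;0 0 0.003 0 0 0 0"

```text
time_s: 8.27
ee_pos: [578.0, 7.6, 165.5]
ee_rot: [180.0, 0.0, 88.5]
force: [-1.0, 0.7, -2.3]
gripper_width: 11.7
gripper_force: 30.0
```

Request:
send_rows --targets "0 0 0.001 0 0 0 0;0 0 0.001 0 0 0 0;0 0 0.0015 0 0 0 0;0 0 0.0015 0 0 0 0"

```text
time_s: 8.6
ee_pos: [578.2, 7.6, 164.9]
ee_rot: [179.9, 0.0, 88.5]
force: [-1.5, 0.1, 4.7]
gripper_width: 11.9
gripper_force: 30.0
```

Contact felt (Fz rose from −2.3 to +4.7), so the caddy is resting on the stud. Release it.

Request:
send_rows --targets "0 0 0 0 0 0 40;0 0 0 0 0 0 40;0 0 0 0 0 0 40;0 0 0 0 0 0 40;0 0 0 0 0 0 40;0 0 0 0 0 0 40;0 0 -0.02 0 0 0 40;0 0 -0.05 0 0 0 40;0 0 -0.09 0 0 0 40;0 0 -0.12 0 0 0 40;0 0 -0.12 0 0 0 40;0 0 -0.12 0 0 0 40"

```text
time_s: 9.6
ee_pos: [578.9, 7.6, 286.0]
ee_rot: [179.7, -0.0, 88.5]
force: [0.3, -0.8, -0.7]
gripper_width: 36.7
gripper_force: 0.0
```

```bash
python3 - <<'E'
from h import *
import pickle
f={n:eyes.grab_frame(n) for n in("wrist","side","top")}
f["st"]=env.state(); print(f["st"]["ee_pos"],f["st"]["ee_rot"],f["st"]["force"],f["st"]["gripper_width"])
pickle.dump(f,open('f4.pkl','wb'))
w,s=[f[n]["image"] for n in("wrist","side")]
a=cv2.resize(w[120:220,190:290],(400,400),interpolation=cv2.INTER_CUBIC)
c=cv2.resize(s[150:200,235:285],(400,400),interpolation=cv2.INTER_CUBIC)
cv2.imwrite('pics/c5.png',np.hstack([a,c]))
E
```

```text
[577.17420346   7.65107156 282.33345963] [-1.79817364e+02  9.90042491e-03  8.85037657e+01] [ 0.33427864 -0.1215281  -0.40179294] 36.491670869260474
```

View pics/c5.png

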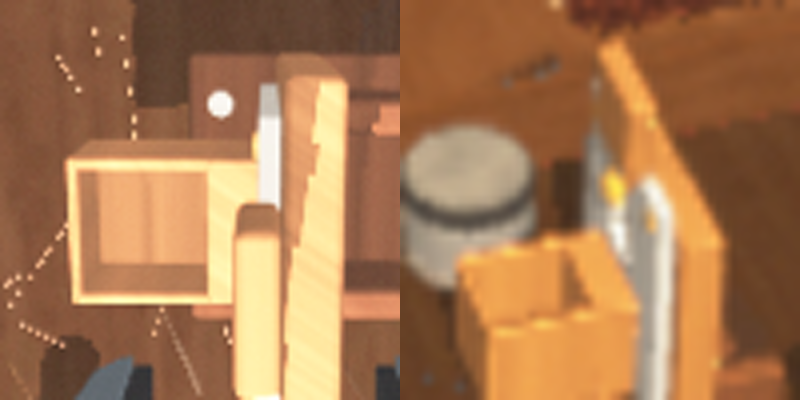

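The caddy hangs: the plate is against the board with the head at (612,185) in front of it. Next the bottle.

```bash
python3 - <<'E'
from h import *
import pickle
np.set_printoptions(precision=1,suppress=True)
f=pickle.load(open('f4.pkl','rb'));w=f["wrist"]
W=lambda x,y:(190+x/4-.5,120+y/4-.5)
c=[atz(w,W(*p),100) for p in [(68,158),(76,303)]]
print("cup outer front corners",*c)
c=[atz(w,W(*p),100) for p in [(80,170),(208,168),(208,294),(84,294)]]
for p in c: print(p)
print(np.mean(c,0))
print('plate corner',atz(w,W(281,84),162))
go([612,-258,300],-1.5)
E
```

```text
cup outer front corners [515.9  34.7 100. ] [515.  -14.5 100. ]
[519.6  30.7 100. ]
[561.6  30.2 100. ]
[559.9 -12.5 100. ]
[518.  -11.4 100. ]
[539.7   9.2 100. ]
plate corner [585.  61. 162.]
[-0.3  0.  -0. ] [-0.1  0.1 90. ] rows 6.438991132767338 12.570376519345754
```

Request:
send_rows --targets "-0.265 0.042 -0.018 0 0 90 100;-0.265 0.042 -0.018 0 0 90 100;-0.265 0.042 -0.018 0 0 90 100;-0.265 0.042 -0.018 0 0 90 100;-0.265 0.042 -0.018 0 0 90 100;-0.265 0.042 -0.018 0 0 90 100;-0.265 0.042 -0.018 0 0 90 100;-0.265 0.042 -0.018 0 0 90 100;-0.265 0.042 -0.018 0 0 90 100;-0.265 0.042 -0.018 0 0 90 100;-0.265 0.042 -0.018 0 0 90 100;-0.265 0.042 -0.018 0 0 90 100"

```text
time_s: 10.75
ee_pos: [612.5, -258.3, 299.6]
ee_rot: [-179.9, 0.2, 2.2]
force: [0.4, -0.5, 0.4]
gripper_width: 91.6
gripper_force: 0.0
```

Request:
send_rows --targets "0 0 0 0 0 3 100;0 0 0 0 0 3 100;0 0 0 0 0 3 100;0 0 0 0 0 3 100"

```text
time_s: 11.08
ee_pos: [612.8, -258.2, 301.0]
ee_rot: [-180.0, 0.1, -0.4]
force: [-0.4, -0.0, 0.0]
gripper_width: 91.1
gripper_force: 0.0
```

```bash
python3 - <<'E'
from h import *
import pickle
f={n:eyes.grab_frame(n) for n in("wrist","side")}
f["st"]=env.state(); print(f["st"]["ee_pos"],f["st"]["ee_rot"],f["st"]["qpos"])
pickle.dump(f,open('f5.pkl','wb'))
cv2.imwrite('pics/w5.png',cv2.resize(f["wrist"]["image"],(800,600),interpolation=cv2.INTER_CUBIC))
E
```

```text
[ 612.9723405  -258.29117643  301.52608278] [-1.79982722e+02  4.58435848e-02 -3.94847774e-01] [-2.38387605e+01  2.49343732e+01  6.70674688e+01 -2.38818606e-03
  8.80470915e+01  6.65561766e+01]
```

View pics/w5.png

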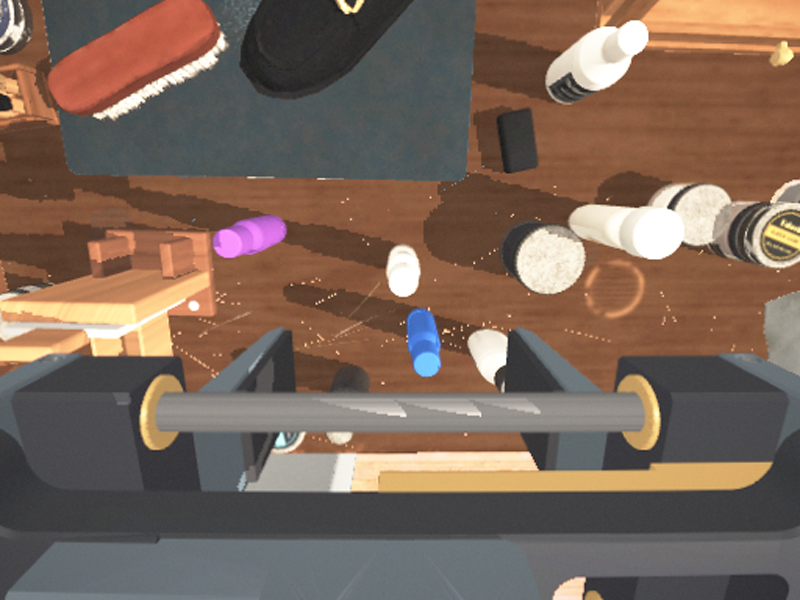

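The white applicator's cap is centred at (404,282), with blue in front at (425,345), lotion at (490,355) and the jar at (543,258).

```bash
python3 - <<'E'
from h import *
import pickle
np.set_printoptions(precision=1,suppress=True)
f=pickle.load(open('f5.pkl','rb'));w=f["wrist"];s=pickle.load(open('f0.pkl','rb'))["side"]
W=lambda x,y:(x*.64-.18,y*.64-.18);S=lambda x,y:(212+x/4-.5,155+y/4-.5)
print(atz(w,W(404,283),128),tri((w,W(404,283)),(s,S(381,307))),atz(w,W(402,248),5))
for n,p in dict(blue=(427,365),jar=(548,262),lot=(490,372)).items(): print(n,atz(w,W(*p),120))
g=w["image"][140:200,240:280]; m=(g.min(2)>170).astype(np.uint8)
n,l,st,ce=cv2.connectedComponentsWithStats(m);i=1+st[1:,4].argmax();print(st[i]+[240,140,0,0,0],ce[i]+[240,140])
E
```

```text
[ 610.6 -261.3  128. ] (array([ 611.6, -260.9,  134. ]), [0.5, 0.5]) [ 622.6 -260.2    5. ]
blue [ 534.1 -281.5  120. ]
jar [ 626.1 -381.5  120. ]
lot [ 526.9 -338.   120. ]
[248 157  21  33 551] [257.7 173.3]
```

Request:
send_rows --targets "-0.002 0.003 0.04 0 0 0 100;-0.002 0.003 0.08 0 0 0 100;-0.002 0.003 0.12 0 0 0 100;-0.002 0.003 0.15 0 0 0 100;-0.002 0.003 0.18 0 0 0 100;-0.002 0.003 0.2 0 0 0 100;-0.002 0.003 0.213 0 0 0 100;-0.002 0.003 0.214 0 0 0 100;-0.002 0.003 0.214 0 0 0 100;-0.002 0.003 0.214 0 0 0 100;-0.002 0.003 0.214 0 0 0 100"

```text
time_s: 12.1
ee_pos: [612.0, -261.8, 89.7]
ee_rot: [179.9, -0.2, -0.4]
force: [-0.2, -0.4, -0.1]
gripper_width: 91.3
gripper_force: 0.0
```

Request:
send_rows --targets "0 0 0 0 0 0 0;0 0 0 0 0 0 0;0 0 0 0 0 0 0;0 0 0 0 0 0 0;0 0 0 0 0 0 0;0 0 0 0 0 0 0;0 0 0 0 0 0 0;0 0 0 0 0 0 0;0 0 0 0 0 0 0;0 0 0 0 0 0 0;0 0 0 0 0 0 0" --grip_force 15

```text
time_s: 13.02
ee_pos: [611.0, -261.4, 87.9]
ee_rot: [180.0, 0.0, -0.4]
force: [1.0, 0.5, -0.6]
gripper_width: 31.4
gripper_force: 15.0
```

```bash
python3 -c "
from h import *
b=env.state();B=(b['ee_pos'],b['ee_rot'])
go([539.5,-150,240],-1.5);go([539.5,8.7,240],-1.5);go([539.5,8.7,203],-1.5)"
```

```text
[-0.0724 -0.1108 -0.152 ] [0.   0.01 1.06] rows 4.8342770844993 0.14764145153853064
[-0.0736 -0.2695 -0.1521] [0.   0.01 1.06] rows 7.62752311590302 0.14764145153853064
[-0.0736 -0.2695 -0.1151] [0.   0.01 1.06] rows 7.245384060788232 0.14764145153853064
```

Request:
send_rows --targets "0 0 -0.04 0 0 0 0;0 0 -0.08 0 0 0 0;0 0 -0.12 0 0 0 0;0 0 -0.152 0 0 1 0;-0.03 -0.02 -0.152 0 0 1 0;-0.06 -0.04 -0.152 0 0 1 0;-0.0735 -0.075 -0.152 0 0 1 0;-0.0735 -0.11 -0.152 0 0 1 0;-0.0735 -0.145 -0.152 0 0 1 0;-0.0735 -0.18 -0.152 0 0 1 0;-0.0735 -0.21 -0.152 0 0 1 0;-0.0735 -0.24 -0.152 0 0 1 0"

```text
time_s: 14.02
ee_pos: [538.9, -19.2, 240.1]
ee_rot: [180.0, -0.0, -1.4]
force: [0.4, -0.2, -0.6]
gripper_width: 31.4
gripper_force: 15.0
```

Request:
send_rows --targets "0 -0.015 0 0 0 0 0;0 -0.0295 0 0 0 0 0;0 -0.0295 0 0 0 0 0;0 -0.0295 0.02 0 0 0 0;0 -0.0295 0.037 0 0 0 0;0 -0.0295 0.037 0 0 0 0;0 -0.0295 0.037 0 0 0 0;0 -0.0295 0.037 0 0 0 0"

```text
time_s: 14.68
ee_pos: [540.7, 8.2, 203.9]
ee_rot: [180.0, -0.1, -1.5]
force: [0.2, -0.1, -0.5]
gripper_width: 31.5
gripper_force: 15.0
```

```bash
python3 - <<'E'
from h import *
import pickle
f={n:eyes.grab_frame(n) for n in("wrist","side","top")}
f["st"]=env.state(); print(f["st"]["ee_pos"],f["st"]["ee_rot"],f["st"]["force"],f["st"]["gripper_width"])
pickle.dump(f,open('f6.pkl','wb'))
w,s,t=[f[n]["image"] for n in("wrist","side","top")]
a=cv2.resize(w,(400,300));b=cv2.resize(t[150:225,190:290],(400,300),interpolation=cv2.INTER_CUBIC)
c=cv2.resize(s[130:205,225:325],(400,300),interpolation=cv2.INTER_CUBIC)
c=cv2.resize(s[120:220,215:281],(396,600),interpolation=cv2.INTER_CUBIC)
cv2.imwrite('pics/c6.png',np.hstack([np.vstack([a,b]),c]))
E
```

```text
[540.83279042   8.40314091 204.14705254] [ 1.79994315e+02 -1.25937465e-01 -1.46349626e+00] [-0.29341912 -0.00851275 -1.33259485] 31.61151860235976
```

View pics/c6.png

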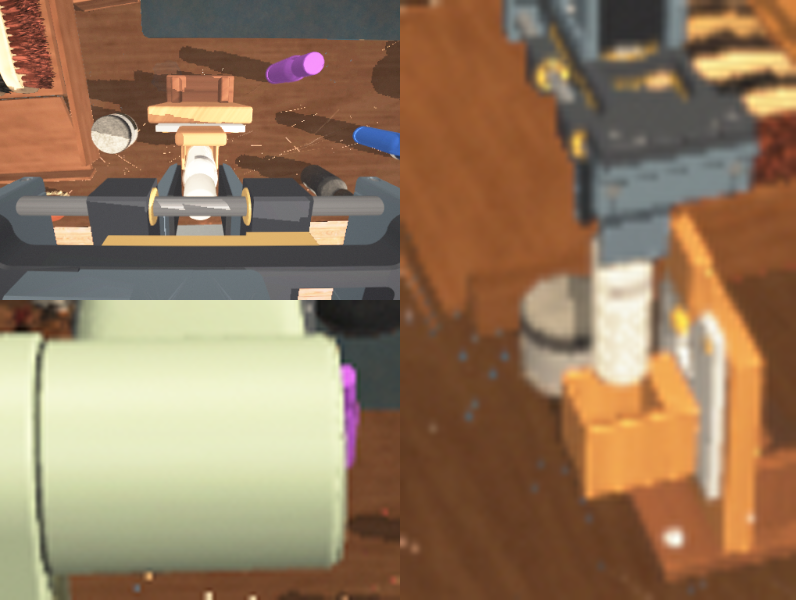

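Side crop: the bottle bottom (centre about (622,376)) is just above the cup rim (corners (568,372), (658,357), (697,412), (583,430)).

```bash
python3 - <<'E'
from h import *
import pickle
np.set_printoptions(precision=1,suppress=True)
f=pickle.load(open('f6.pkl','rb'));s=f["side"]
S=lambda x,y:(215+(x-400)/6-.5,120+y/6-.5)
c=[atz(s,S(*p),100) for p in[(568,372),(658,357),(697,412),(583,430)]]
print(*c,np.mean(c,0))
# visible side edges of bottle near bottom, nearest point
print("bottle bottom low point",atz(s,S(622,384),116.2),"edges",atz(s,S(594,374),116.2),atz(s,S(652,374),116.2))
print("expected low px of model", [((proj(s,[540.8,8.4,z])+.5-[215,120])*6+[400,0]) for z in (116.2,)], (proj(s,[539.5,8.7,100])+.5-[215,120])*6+[400,0])
E
```

```text
[519.8  32.2 100. ] [571.1  28.7 100. ] [575.7 -21.1 100. ] [512.9 -15.6 100. ] [544.9   6.1 100. ]
bottle bottom low point [538.6  -4.3 116.2] edges [527.    8.2 116.2] [556.6  -1.6 116.2]
expected low px of model [array([618.2, 368.5])] [615.6 391.3]
```

Request:
send_rows --targets "-0.0015 0.001 0 0 0 0 0;-0.0015 0.001 0.005 0 0 0 0;-0.0015 0.001 0.01 0 0 0 0;-0.0015 0.001 0.015 0 0 0 0;-0.0015 0.001 0.02 0 0 0 0;-0.0015 0.001 0.025 0 0 0 0;-0.0015 0.001 0.025 0 0 0 0;-0.0015 0.001 0.025 0 0 0 0"

```text
time_s: 15.5
ee_pos: [538.4, 7.8, 177.5]
ee_rot: [180.0, 0.1, -1.4]
force: [1.0, -0.0, -0.5]
gripper_width: 31.9
gripper_force: 15.0
```

Request:
send_rows --targets "0.0005 0 0.005 0 0 0 0;0.0005 0 0.01 0 0 0 0;0.0005 0 0.015 0 0 0 0;0.0005 0 0.02 0 0 0 0;0.0005 0 0.025 0 0 0 0;0.0005 0 0.028 0 0 0 0;0.0005 0 0.028 0 0 0 0;0.0005 0 0.028 0 0 0 0"

```text
time_s: 16.17
ee_pos: [539.1, 7.7, 149.8]
ee_rot: [180.0, 0.0, -1.4]
force: [-0.3, -0.6, -0.2]
gripper_width: 31.4
gripper_force: 15.0
```

Request:
send_rows --targets "0 0 0.002 0 0 0 0;0 0 0.004 0 0 0 0;0 0 0.005 0 0 0 0;0 0 0.005 0 0 0 0;0 0 0.005 0 0 0 0"

```text
time_s: 16.58
ee_pos: [539.1, 7.7, 145.0]
ee_rot: [180.0, -0.0, -1.4]
force: [0.1, 0.3, 0.5]
gripper_width: 31.9
gripper_force: 15.0
```

Request:
send_rows --targets "0 0 0.001 0 0 0 0;0 0 0.001 0 0 0 0;0 0 0.001 0 0 0 0"

```text
time_s: 16.83
ee_pos: [539.1, 7.7, 144.0]
ee_rot: [180.0, -0.0, -1.4]
force: [-0.2, -0.5, -0.7]
gripper_width: 31.9
gripper_force: 15.0
```

Request:
send_rows --targets "0 0 0.001 0 0 0 0;0 0 0.001 0 0 0 0;0 0 0.001 0 0 0 0"

```text
time_s: 17.08
ee_pos: [539.3, 7.7, 143.4]
ee_rot: [180.0, -0.0, -1.4]
force: [-0.4, -0.4, 1.5]
gripper_width: 31.8
gripper_force: 15.0
```

Floor touched. Release gently and go up.

Request:
send_rows --targets "0 0 0 0 0 0 60;0 0 0 0 0 0 60;0 0 0 0 0 0 60;0 0 0 0 0 0 60;0 0 0 0 0 0 60;0 0 0 0 0 0 60;0 0 -0.02 0 0 0 60;0 0 -0.05 0 0 0 60;0 0 -0.09 0 0 0 60;0 0 -0.12 0 0 0 60;0 0 -0.12 0 0 0 60;0 0 -0.12 0 0 0 60"

```text
time_s: 18.08
ee_pos: [540.1, 7.8, 264.9]
ee_rot: [-180.0, -0.3, -1.4]
force: [-0.6, -0.1, 0.2]
gripper_width: 54.6
gripper_force: 0.0
```

Request:
send_rows --targets "0 0 0 0 0 0 60;0 0 0 0 0 0 60;0 0 0 0 0 0 60;0 0 0 0 0 0 60;0 0 0 0 0 0 60;0 0 0 0 0 0 60"

```text
time_s: 18.58
ee_pos: [539.0, 7.7, 262.5]
ee_rot: [180.0, 0.1, -1.4]
force: [-0.7, -0.4, -0.3]
gripper_width: 54.5
gripper_force: 0.0
```

```bash
python3 - <<'E'
from h import *
import pickle
np.set_printoptions(precision=1,suppress=True)
f={n:eyes.grab_frame(n) for n in("wrist","side")}
pickle.dump(f,open('f7.pkl','wb'))
for n,X in (("side",[539.3,7.7]),("wrist",[539.3,7.7])):
    F=f[n];u=proj(F,X+[184]);v=proj(F,X+[110]);print(n,"expected cap",u,"rim",v)
    x0,y0=int(u[0])-25,int(min(u[1],v[1]))-15
    g=F["image"][y0:y0+60,x0:x0+50].astype(int); m=((g.min(2)>150)&(g.max(2)-g.min(2)<40)).astype(np.uint8)
    k,l,st,ce=cv2.connectedComponentsWithStats(m)
    for i in range(1,k):
        if st[i,4]>40:
            print(st[i]+[x0,y0,0,0,0],ce[i]+[x0,y0])
            ys,xs=np.where(l==i)
            print([(y+y0,xs[ys==y].min()+x0,xs[ys==y].max()+x0) for y in np.unique(ys)[::3]])
E
```

```text
side expected cap [250.6 164.6] rim [250.5 182.6]
[247 164   8  26 161] [250.8 175.9]
[(np.int64(164), np.int64(249), np.int64(253)), (np.int64(167), np.int64(248), np.int64(254)), (np.int64(170), np.int64(248), np.int64(254)), (np.int64(173), np.int64(249), np.int64(253)), (np.int64(176), np.int64(247), np.int64(253)), (np.int64(179), np.int64(247), np.int64(254)), (np.int64(182), np.int64(248), np.int64(254)), (np.int64(185), np.int64(248), np.int64(254)), (np.int64(188), np.int64(248), np.int64(253))]
[265 173   4  29  56] [266.9 187.1]
[(np.int64(173), np.int64(266), np.int64(266)), (np.int64(176), np.int64(267), np.int64(268)), (np.int64(179), np.int64(267), np.int64(268)), (np.int64(182), np.int64(267), np.int64(268)), (np.int64(185), np.int64(267), np.int64(268)), (np.int64(188), np.int64(266), np.int64(267)), (np.int64(191), np.int64(266), np.int64(267)), (np.int64(194), np.int64(266), np.int64(267)), (np.int64(197), np.int64(266), np.int64(267)), (np.int64(200), np.int64(266), np.int64(267))]
wrist expected cap [256.  199.9] rim [255.9 182.7]
[243 169  28  43 982] [256.4 189.8]
[(np.int64(169), np.int64(260), np.int64(260)), (np.int64(172), np.int64(246), np.int64(266)), (np.int64(175), np.int64(245), np.int64(267)), (np.int64(178), np.int64(245), np.int64(268)), (np.int64(181), np.int64(244), np.int64(269)), (np.int64(184), np.int64(244), np.int64(269)), (np.int64(187), np.int64(243), np.int64(270)), (np.int64(190), np.int64(244), np.int64(269)), (np.int64(193), np.int64(245), np.int64(269)), (np.int64(196), np.int64(245), np.int64(268)), (np.int64(199), np.int64(244), np.int64(269)), (np.int64(202), np.int64(245), np.int64(268)), (np.int64(205), np.int64(246), np.int64(267)), (np.int64(208), np.int64(248), np.int64(265)), (np.int64(211), np.int64(253), np.int64(260))]
```

The bottle stands upright where expected in both views, the plate edge hasn't moved, and the gripper is clear. Handing in.

```bash
python3 -c "
from h import *
print(env.job_done())"
```

```text
the job is handed in; nothing more can be done
None
```

The caddy is hanging on the stud and the applicator bottle stands upright in its cup. I handed the job in at about 18.7 s; no verdict came back, but the last side and wrist images showed the bottle in place and the gripper clear.

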